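Free a jammed nest of steel cups and set them out by size

TASK

Three steel cups are jammed one inside another. Slide the foot of the nest all the way into the bench catch, pull the small and then the middle cup straight out while the catch holds the large one down, and stand each cup upright and wholly on the leather round of its own size (smallest cup on the smallest round, largest on the largest), setting each down gently, not dropping it. Leave the other things on the bench where they are.

Things in the scene. Friction and masses are not known exactly. Their poses are not given: they have to be found in the camera images.
- large_cup: Outermost, largest cup, plain steel: straight round wall 66 mm across, 85 mm tall, wall 3 mm, with a round foot flange 92 mm across and 6 mm thick; about 0.22 kg. Origin: centre of its underside, z up its axis. The middle cup stands on its inner floor, 29 mm above the origin.
- mid_cup: Middle steel cup: straight round wall 56 mm across, 80 mm tall, inner floor 34 mm up; 0.15 kg. Origin: centre of its underside, z up. At first it stands in the large cup, its top 24 mm out. A rubber ring near its foot (60 mm across, 9 to 17 mm up) rubs in the large cup's bore: 12 to 17 N to pull it, until raised 45 mm (clear at 56); without the catch the large cup comes too.
- small_cup: Smallest, innermost steel cup: straight round wall 46 mm across, 70 mm tall; 0.11 kg. Origin: centre of its underside, z up. At first it stands in the middle cup, its top 24 mm out and 133 mm above the bench. A rubber ring near its foot (50 mm across) holds it: some 7 to 11 N to pull it up, until raised about 35 mm (clear at 46 mm), always less than the middle cup's.
- catch: Fork of wood and dark steel fixed to the bench, 144 mm wide, 16 mm high: a pocket 100 mm wide under two overhanging steel jaws (underside 10 mm up, 74 mm gap between them) that hold down the large cup's foot flange. Open towards its own -x; a back stop closes +x. Origin: on the bench, where the large cup's centre is when its foot is all the way in (2 mm short of the stop).
- catch_mouth (a point): Point on the bench on the catch's centre line, 120 mm from its origin towards -x, in front of the mouth. The jaws end 52 mm and the flared guides 80 mm from the catch's origin. A nest standing here is pushed in level along the catch's +x; the large cup leaves the same way and can be lifted once its centre is back here.
- small_mat: Smallest leather round, fixed flat on the bench, 76 mm in diameter, 4 mm thick. Origin: centre of its underside.
- mid_mat: Middle leather round, fixed, 94 mm in diameter, 4 mm thick. Origin: centre of its underside.
- large_mat: Largest leather round, fixed, 124 mm in diameter, 4 mm thick. Origin: centre of its underside.
- shoe_last: Bystander: wooden shoe last, 225 mm long, 100 mm high, lying sole down; origin centre of its underside.
- glue_tin: Bystander: tin 72 mm in diameter, 85 mm high; origin centre of its underside.
- tack_jar: Bystander: glass jar 60 mm in diameter, 75 mm high; origin centre of its underside.
- wax_tin: Bystander: flat dark tin 72 mm in diameter, 24 mm high; origin centre of its underside.
- hammer: Bystander: hammer, 260 mm long, lying on the bench; origin underneath its middle.
- brush: Bystander: brush, 170 mm long, lying on the bench; origin underneath its middle.
- tin_mug: Bystander: metal mug 76 mm in diameter, 80 mm high; origin centre of its underside.
There are look-alikes about, which are no part of the job. Leave any purple or red look-alike of the mid_mat alone.

How it is judged:
By the outcome, as a careful person would: the job done as asked, in the order asked, and still so for the second after the job is handed in, with the robot touching nothing.
It also fails if it takes over 72 s, if anything falls off the work surface, if the arm or the gripper's body presses on something with over 40 N, if the wrist force passes 120 N, or if a joint passes its speed limit or range.

ROBOT

A 6-joint arm with a two-finger parallel gripper is mounted at the origin on the work surface. World frame = base frame: x ahead of the robot, y to its left, z up, the work surface at z = 0. Lengths are in m, angles in rad, forces in N, time in s.
With the tool pointing down it reaches from about 0.25 to 0.725 m from the base axis. Payload 4 kg.
Tool frame: the origin (TCP) lies midway between the tips of the shut fingers; the grasp point (between the pads) lies 19 mm behind it; z points along the fingers, y is the line along which they close (so a half turn about z gives the same grasp; the last joint's range is limited). The gripper opens to 85 mm and grips with 20 to 120 N. Pads are 22 mm wide; open, the fingers measure 114 mm over their backs; the gripper's body (76 mm by 85 mm) begins 54 mm behind the grasp point. The pads swing forward as they close: fully open they stand 13 mm farther back than shut.
Start: joints at [1.168, 0.241, 0.005, 1.335, 0, 1.571], TCP at [0.196, 0.46, 0.231] pointing down, gripper open.
Joint ranges: [-2.72, 2.72], [-1.05, 1.87], [-1.09, 1.28], [-1.99, 2.15], [-1.42, 1.44], [-3.14, 3.14]. Speed limits (rad/s): [2.79, 2.79, 3.14, 3.14, 3.14, 3.14].

INTERFACE

Orientations are given as a unit quaternion [x, y, z, w].
In Python, from bench import r, eoat, optics, spotter, readout gives the robot as it stands. Calls block until the motion is done:
- r.move_to(position, orientation): joint-space move of the TCP to a pose.
- r.servo_line(position, attitude=None, v=0.15): straight line of the TCP; attitude=None keeps the orientation; v is the mean speed in m/s.
- r.move_j(angles): joint-space move.
- eoat.gripper_to(opening, effort=None): opening from 0.0 (shut) to 1.0 (fully open); effort is the grip in N (None keeps the last); returns when the fingers have stopped.
- r.dwell(seconds).
- r.ik(position, orientation): joint angles nearest the present ones, or None.
- optics.read_camera(name): name is "scene" or "top"; returns a dict with "pixels" (480x640x3 uint8, blue, green, red), "fx", "fy", "cx", "cy" (pixels), "k1" (the pictures are not rectified: a ray, as slopes to the right and down, at radius r is drawn at 1 + k1 r^2 times it, then the intrinsics apply), "world_from_camera" (4x4, takes a point from camera to world coordinates). Camera axes: x right, y down, z forward; pixel columns grow to the right and rows downward; lengths in m; the calibration is good to about 2 mm. A picture is of the moment at which its call begins. There is no depth.
A pose or a line that the arm cannot do raises r.Unreachable and nothing moves.
- r.finish_job(): hands the job in; it is judged then, once.
Trained networks look in a picture, given as the dict that the camera call returned (one of the last four; its "shot" number tells which), for a name from the list of things; names that differ only in an ending like _2 or _b are one class to them, and where a whole thing is asked for, a point or a joint stands for the part that bears it (a point fixed in the world has none). Each returns a list of dicts, best first, with "score" (0 to 1); they miss things now and then, are a little off and sometimes report something else, mostly with a low value. They report only what shows in the picture. A call takes as long as a camera call. They do not tell look-alikes from the thing itself.
- spotter.search_frame(query, picture): "location" ([x, y, z] in m, in world coordinates, good to about 4 mm: the middle of the surface that is visible of it).
- spotter.silhouettes(query, picture): "region" (480x640 bool, what is visible of it).
Readings, each from a call of its own:
- readout.read_time(): time.
- readout.read_joint_pos(): joint angles.
- readout.read_qd(): joint speeds.
- readout.read_tau(): joint torques, N m.
- readout.read_tcp_pos(): TCP position.
- readout.read_orientation(): TCP orientation.
- readout.read_contact_force(): force on the tool from outside, world axes, zero at the start.
- readout.read_wrist_torque(): the same for the moment, N m.
- readout.read_finger_gap(): opening from 0.0 (shut) to 1.0 (fully open).
- readout.read_grasp_force(): force on a finger pad.
Only numpy, scipy, OpenCV 4.12 (cv2) and the standard library are available. Lean on these libraries where they do the work, as an engineer would, in place of code of your own. Each camera call takes 0.05 s, during which the arm holds its last target. There are 200 camera calls.

## Working session

There is one attempt and no reset: what is moved stays moved. The work goes in short steps, each a Python script; the robot and the scene stay as the last script left them, time stands still between calls to the robot, and variables do not carry over. Pictures are saved under pics/ and viewed, at most 10 in all, crops included, and the job is handed in when it is done.

```bash
ls; mkdir -p pics; cat > h.py <<'E'
import numpy as np, cv2
from bench import r, eoat, optics, spotter, readout
def project(p,P):
    T=np.linalg.inv(P["world_from_camera"]); q=T[:3,:3]@np.asarray(p,float)+T[:3,3]
    s=q[:2]/q[2]; s=s*(1+P["k1"]*(s@s)); return np.array([P["fx"]*s[0]+P["cx"],P["fy"]*s[1]+P["cy"]])
def unproject(uv,z,P):
    d=np.array([(uv[0]-P["cx"])/P["fx"],(uv[1]-P["cy"])/P["fy"]]); s=d.copy()
    for _ in range(20): s=d/(1+P["k1"]*(s@s))
    T=np.array(P["world_from_camera"]); v=T[:3,:3]@np.array([s[0],s[1],1]); o=T[:3,3]
    return o+v*(z-o[2])/v[2]
E
python3 - <<'E'
from h import *
for n in ("scene","top"):
    P=optics.read_camera(n); cv2.imwrite(f"pics/{n}0.png",P["pixels"])
    print(n,P["fx"],P["k1"],np.round(P["world_from_camera"],3).tolist())
    for q in "large_cup mid_cup small_cup catch small_mat mid_mat large_mat shoe_last glue_tin tack_jar wax_tin hammer brush tin_mug".split():
        for d in spotter.search_frame(q,P)[:4]:
            print(q,round(d["score"],2),np.round(d["location"],3),np.round(project(d["location"],P)))
print(readout.read_time(),readout.read_orientation())
E
```

```text
pics
scene 502.9305655077262 -0.05965771356552469 [[0.203, 0.492, -0.847, 1.484], [0.979, -0.122, 0.164, -0.199], [-0.022, -0.862, -0.506, 0.677], [0.0, 0.0, 0.0, 1.0]]
large_cup 0.82 [ 0.564 -0.012  0.035] [329. 280.]
mid_cup 0.56 [ 0.557 -0.009  0.099] [329. 254.]
mid_cup 0.54 [ 0.445 -0.179  0.007] [252. 271.]
small_cup 0.75 [0.554 0.004 0.126] [335. 242.]
small_cup 0.16 [ 0.758 -0.293  0.055] [201. 349.]
catch 0.96 [0.655 0.23  0.016] [445. 295.]
small_mat 0.82 [ 0.539 -0.365  0.008] [172. 304.]
small_mat 0.54 [ 0.557 -0.007  0.099] [330. 253.]
mid_mat 0.8 [ 0.626 -0.147  0.005] [274. 315.]
mid_mat 0.8 [ 0.389 -0.041  0.002] [304. 254.]
mid_mat 0.8 [ 0.305 -0.171  0.003] [251. 244.]
large_mat 0.81 [ 0.442 -0.18   0.004] [252. 272.]
large_mat 0.43 [ 0.664 -0.44   0.065] [124. 324.]
shoe_last 0.92 [ 0.758 -0.293  0.058] [201. 348.]
shoe_last 0.18 [ 0.563 -0.011  0.033] [330. 280.]
glue_tin 0.8 [ 0.669 -0.439  0.064] [124. 326.]
tack_jar 0.86 [0.398 0.219 0.043] [402. 230.]
hammer 0.55 [0.442 0.452 0.022] [491. 235.]
hammer 0.18 [0.659 0.228 0.014] [444. 297.]
brush 0.64 [ 0.36  -0.
[... 583 characters left out ...]
35  0.001] [327. 296.]
mid_mat 0.58 [ 0.296 -0.175  0.003] [383. 332.]
large_mat 0.88 [ 0.432 -0.18   0.005] [384. 277.]
shoe_last 0.57 [ 0.726 -0.299  0.062] [432. 159.]
glue_tin 0.68 [ 0.63  -0.434  0.084] [491. 194.]
tack_jar 0.88 [0.369 0.216 0.073] [222. 300.]
wax_tin 0.84 [ 0.726 -0.024  0.021] [323. 163.]
wax_tin 0.53 [ 0.508 -0.002  0.003] [314. 247.]
wax_tin 0.32 [ 0.544 -0.002  0.1  ] [314. 226.]
hammer 0.77 [0.431 0.468 0.025] [124. 275.]
hammer 0.63 [0.613 0.238 0.019] [220. 205.]
brush 0.73 [0.635 0.458 0.039] [132. 194.]
brush 0.57 [ 0.356 -0.422  0.017] [484. 308.]
tin_mug 0.9 [0.636 0.456 0.038] [133. 194.]
1.5 [ 2.00044668e-01  9.79786778e-01 -6.70447948e-06  1.37632262e-05]
```

View pics/top0.png

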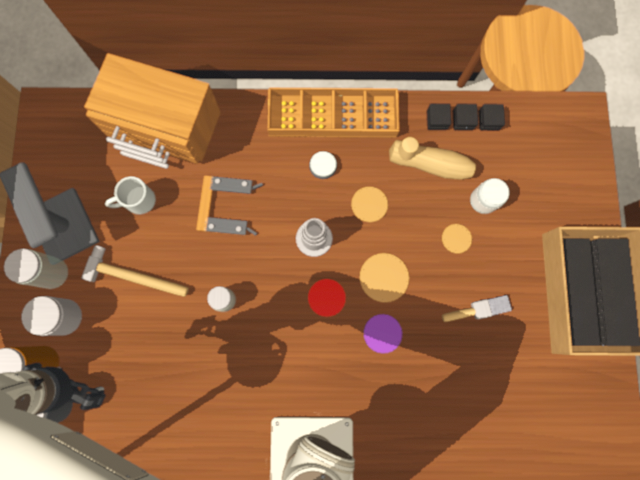

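View pics/scene0.png

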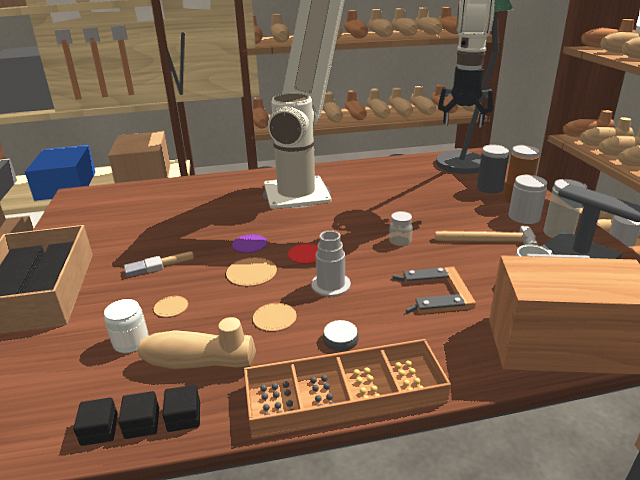

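The top picture shows the nest at (314,237) and the catch at (225,205), opening right, i.e. towards world -y. The small mat is at (457,239), the mid mat at (369,203) and the large mat at (384,277). In the scene picture the nest is at (330,265).

What could be mistaken for the mid mat: tan (369,203), red (327,298) and purple (383,333), so I choose tan. White-topped tins and jars at (490,195), (222,299) and (323,164) could pass for cups. The stepped steel stack at (314,237) is the nest.

Next I measure exactly, with one close crop to check.

```bash
python3 - <<'E'
from h import *
for n in ("top","scene"):
    P=optics.read_camera(n); np.save(f"{n}.npy",P,allow_pickle=True)
    hsv=cv2.cvtColor(P["pixels"],cv2.COLOR_BGR2HSV)
    for q,d,c in (("small_mat",.076,(.535,-.366)),("mid_mat",.094,(.625,-.145)),("large_mat",.124,(.436,-.18))):
        u,v=project((*c,.004),P).astype(int); med=hsv[v-4:v+5,u-4:u+5].reshape(-1,3).mean(0)
        m=((abs(hsv.astype(float)-med)<[8,60,50]).all(2)).astype(np.uint8)
        k,l=cv2.connectedComponents(m); cs,_=cv2.findContours((l==l[v,u]).astype(np.uint8),0,1)
        ct=max(cs,key=cv2.contourArea)[:,0].astype(float)
        W=np.array([unproject(p,.004,P)[:2] for p in ct]).astype(np.float32)
        (x,y),rad=cv2.minEnclosingCircle(W); M=cv2.moments(W.reshape(-1,1,2))
        print(n,q,"centroid",round(M["m10"]/M["m00"],4),round(M["m01"]/M["m00"],4),"circ",round(x,4),round(y,4),"dia",round(2*rad,4),d, "hsv",med.astype(int))
I=np.load("top.npy",allow_pickle=True).item()["pixels"][160:280,185:345]
J=np.load("scene.npy",allow_pickle=True).item()["pixels"][220:325,300:480]
A=cv2.resize(I,(640,480),interpolation=cv2.INTER_CUBIC);cv2.imwrite("pics/ctop.png",A)
cv2.imwrite("pics/cscene.png",cv2.resize(J,(720,420),interpolation=cv2.INTER_CUBIC))
E
```

```text
top small_mat centroid 0.5341 -0.3671 circ 0.5341 -0.3673 dia 0.0782 0.076 hsv [ 18 144 245]
top mid_mat centroid 0.6233 -0.1449 circ 0.6228 -0.1447 dia 0.0964 0.094 hsv [ 18 144 245]
top large_mat centroid 0.4436 -0.1815 circ 0.4333 -0.1791 dia 0.1253 0.124 hsv [ 18 141 247]
scene small_mat centroid 0.5375 -0.3683 circ 0.5368 -0.3678 dia 0.0773 0.076 hsv [ 18 112 249]
scene mid_mat centroid 0.627 -0.1461 circ 0.6264 -0.1456 dia 0.0953 0.094 hsv [ 18 113 249]
scene large_mat centroid 0.4464 -0.1828 circ 0.4374 -0.181 dia 0.1247 0.124 hsv [ 18 113 249]
```

View pics/ctop.png

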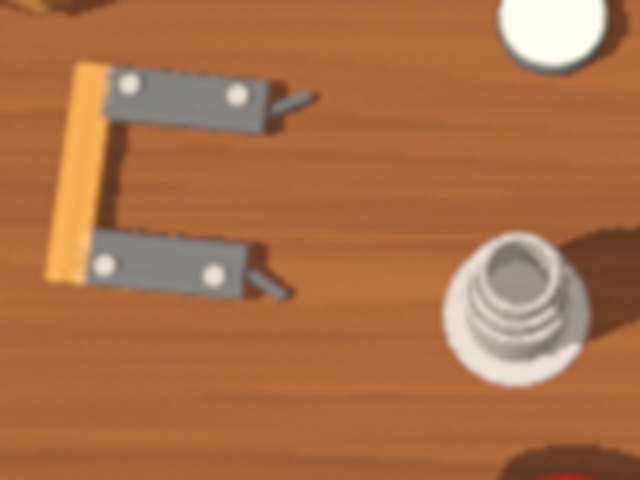

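View pics/cscene.png

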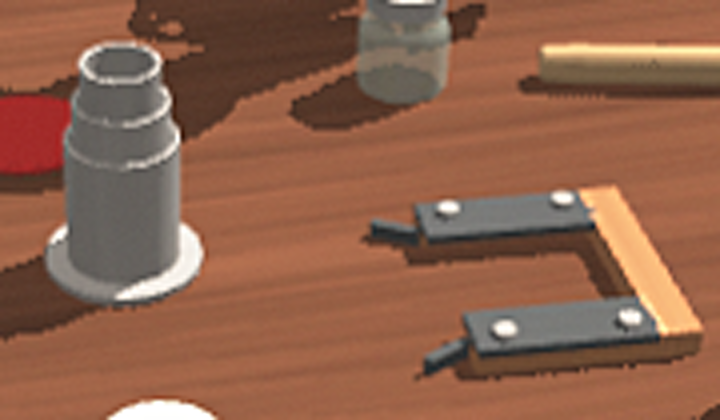

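The crops confirm the nest (stepped steel, flange centre in the top crop near (516,310)) and the catch (jaw ends at x≈245-268 in the top crop). I'll fit both.

```bash
python3 - <<'E'
from h import *
from scipy.optimize import least_squares
Pt=np.load("top.npy",allow_pickle=True).item(); Ps=np.load("scene.npy",allow_pickle=True).item()
M=[(-.052,-.072),(-.052,-.037),(-.052,.037),(-.052,.072)]
def solve(W):
    f=lambda q:(np.array([[np.cos(q[2])*a-np.sin(q[2])*b+q[0],np.sin(q[2])*a+np.cos(q[2])*b+q[1]] for a,b in M])-W).ravel()
    s=least_squares(f,[.62,.2,1.6]); return s.x, np.round(s.fun*1e3,1)
top=np.array([(270,80),(263,133),(248,243),(242,298)])/4+[185,160]
sc=np.array([(480,354),(463,313),(425,241),(415,204)])/4+[300,220]
for P,C in ((Pt,top),(Ps,sc)):
    W=np.array([unproject(p,.016,P)[:2] for p in C]); print(np.round(W,4).tolist(),*solve(W), np.linalg.norm(W[0]-W[3]))
# jaw direction in top view (outer edges)
for P,L in ((Pt,[((270,80),(107,66)),((242,298),(86,284)),((263,133),(103,120)),((248,243),(92,230))]),):
    for a,b in L:
        w=[unproject(np.array(p)/4+[185,160],.016,P)[:2] for p in (a,b)]; d=w[1]-w[0]; print("yaw",np.arctan2(d[1],d[0]),np.linalg.norm(d))
w=[unproject(np.array(p)/4+[300,220],.016,Ps)[:2] for p in ((415,204),(577,192))]; d=w[1]-w[0]; print("yaw s",np.arctan2(d[1],d[0]))
# nest
for P,a,b,o in ((Pt,(518,273),(516,310),(185,160)),(Ps,(120,65),(125,253),(300,220))):
    print("rim",unproject(np.array(a)/4+o,.133,P),"flange",unproject(np.array(b)/4+o,.006,P))
for P in (Pt,Ps):
    g=cv2.cvtColor(P["pixels"],cv2.COLOR_BGR2HSV); u,v=project((.54,0,.07),P).astype(int)
    m=np.zeros(g.shape[:2],np.uint8); m[v-45:v+45,u-30:u+30]=(g[v-45:v+45,u-30:u+30,1]<50)
    k,l,st,ce=cv2.connectedComponentsWithStats(m); i=1+np.argmax(st[1:,4]); print(st[i]) 
    # fit nest silhouette xy
    t=np.linspace(0,2*np.pi,60)
    def sil(x,y):
        pts=[]
        H=np.zeros(m.shape,np.uint8)
        for lo,hi,R in ((0,.006,.046),(.006,.085,.033),(.085,.109,.028),(.109,.133,.023)):
            p=np.array([project((x+R*np.cos(a),y+R*np.sin(a),z),P) for z in (lo,hi) for a in t])
            cv2.fillConvexPoly(H,np.round(cv2.convexHull(p.astype(np.float32))*16).astype(np.int32),1,shift=4)
        return H
    best=max((( (s:=sil(x,y))&(l==i)).sum()/((s|(l==i)).sum()),x,y) for x in np.arange(.525,.56,.0015) for y in np.arange(-.012,.0121,.0015)); print("sil",best)
E
```

```text
[[0.6811, 0.1575], [0.6456, 0.161], [0.573, 0.1685], [0.5373, 0.1712]] [0.61427432 0.2163169  1.47385834] [-0.2  0.1  0.5 -0.  -0.6 -0.4  0.3  0.3] 0.14445729696419973
[[0.6892, 0.1587], [0.6526, 0.1629], [0.5819, 0.1662], [0.5438, 0.1736]] [0.62157825 0.21714897 1.47995381] [-0.6  0.1  1.1 -0.9 -1.8  2.5  1.4 -1.7] 0.14619489642763212
yaw 1.4891696884061099 0.106195914160384
yaw 1.487015093707608 0.09960714657713134
yaw 1.4943440407076813 0.10365262777051974
yaw 1.4930548203047063 0.10004016743903614
yaw s 1.4626647264439414
rim [ 0.53041529 -0.00234619  0.133     ] flange [ 0.53269058 -0.0025523   0.006     ]
rim [ 0.54059681 -0.00293301  0.133     ] flange [ 0.5388047  -0.00171732  0.006     ]
[ 296  219   36   37 1024]
sil (np.float64(0.9300635785649409), np.float64(0.5324999999999998), np.float64(-0.001500000000000003))
[ 311  231   40   66 1800]
sil (np.float64(0.9316770186335404), np.float64(0.5324999999999998), np.float64(-0.0030000000000000027))
```

```bash
cat >> h.py <<'E'
from scipy.spatial.transform import Rotation as R
YAW=1.481; CO=np.array([.6172,.2167]); CX=np.array([np.cos(YAW),np.sin(YAW)]); CY=np.array([-CX[1],CX[0]])
MAT=dict(small=(.5355,-.3675),mid=(.6247,-.1453),large=(.4355,-.180))
def quat(psi):
    y=np.array([np.cos(psi),np.sin(psi),0]); z=np.array([0,0,-1.])
    return R.from_matrix(np.c_[np.cross(y,z),y,z]).as_quat()
def cpt(x,z,lat=0): return [*(CO+CX*x+CY*lat),z]
def stat(s=""):
    print(s,"t",round(readout.read_time(),1),"tcp",np.round(readout.read_tcp_pos(),4),"F",np.round(readout.read_contact_force(),1),"gap",round(readout.read_finger_gap(),3),"g",np.round(readout.read_grasp_force(),1))
E
python3 - <<'E'
from h import *
q1,q2=quat(YAW-np.pi/2),quat(YAW+np.pi/2)
N=(.5345,-.0025)
for q in (q1,q2):
    for p in ([*N,.083],cpt(0,.083),cpt(0,.22),[*MAT["small"],.1],[*MAT["small"],.2],[*MAT["mid"],.2],[*MAT["large"],.2]):
        a=r.ik(p,q); print(None if a is None else np.round(a,2))
E
```

```text
[-0.    0.42 -0.15  1.    0.    1.66]
[0.34 0.63 0.22 1.16 0.   2.  ]
[0.34 0.56 0.46 1.47 0.   2.  ]
[-0.6   0.61  0.23  1.19  0.    1.06]
[-0.6   0.56  0.4   1.41  0.    1.06]
[-0.23  0.54  0.37  1.4   0.    1.43]
[-0.39  0.2  -0.13  1.24  0.    1.27]
[-0.    0.42 -0.15  1.    0.   -1.49]
[ 0.34  0.63  0.22  1.16  0.   -1.14]
[ 0.34  0.56  0.46  1.47  0.   -1.14]
[-0.6   0.61  0.23  1.19  0.   -2.08]
[-0.6   0.56  0.4   1.41  0.   -2.08]
[-0.23  0.54  0.37  1.4   0.   -1.71]
[-0.39  0.2  -0.13  1.24  0.   -1.87]
```

```bash
python3 - <<'E'
from h import *
q=quat(YAW-np.pi/2); N=(.5345,-.0025)
r.move_to([*N,.23],q); r.servo_line([*N,.083],v=.12); stat("down")
eoat.gripper_to(0.0,60); stat("grip")
r.servo_line(cpt(-.120,.083),v=.08); stat("mouth")
for n in ("top","scene"):
    P=optics.read_camera(n); np.save(f"{n}1.npy",P,allow_pickle=True)
a=np.load("top1.npy",allow_pickle=True).item()["pixels"][150:270,185:345]
cv2.imwrite("pics/mouth.png",cv2.resize(a,(640,480),interpolation=cv2.INTER_CUBIC))
a=np.load("scene1.npy",allow_pickle=True).item()["pixels"][200:320,320:480]
cv2.imwrite("pics/mouths.png",cv2.resize(a,(640,480),interpolation=cv2.INTER_CUBIC))
E
```

```text
down t 5.0 tcp [ 0.5352 -0.0025  0.0838] F [0.2 0.3 0.3] gap 0.998 g 0.0
grip t 5.4 tcp [ 0.5345 -0.0023  0.0841] F [-2.9  0.7  5.4] gap 0.639 g 62.5
mouth t 7.1 tcp [0.6062 0.0967 0.0828] F [-3.  -1.8  0.7] gap 0.639 g 62.4
```

View pics/mouths.png

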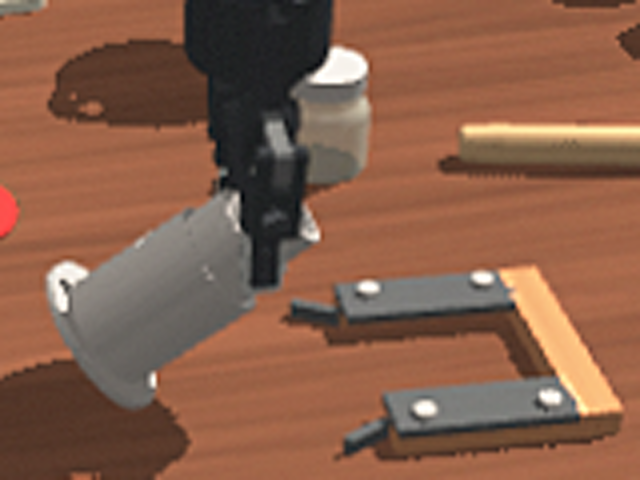

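View pics/mouth.png

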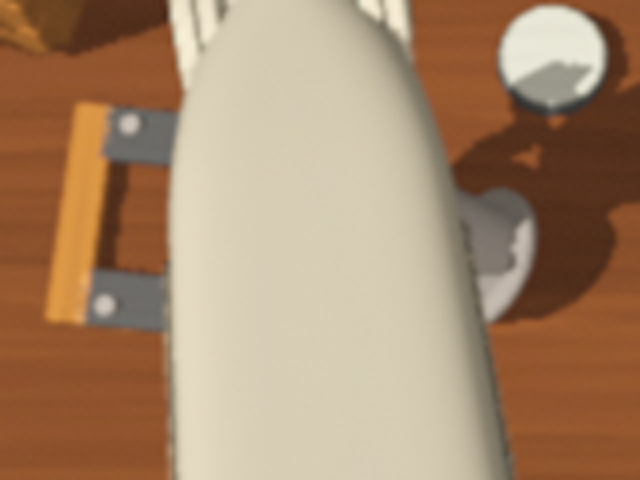

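The scene crop shows the nest pivoted about the pads by roughly 50°, with its foot trailing at (100,335) in the crop. The grip axis across the push let it rotate. I'll lift it clear, measure the tilt, turn the wrist to bring the nest upright and set it down, then regrip with the closing axis along the push.

```bash
python3 - <<'E'
from h import *
p=readout.read_tcp_pos()
r.servo_line([p[0],p[1],.15],v=.08); stat("lift"); r.dwell(.2)
P=optics.read_camera("scene"); np.save("s2.npy",P,allow_pickle=True)
a=P["pixels"][180:330,320:480]; cv2.imwrite("pics/lift.png",cv2.resize(a,(640,600),interpolation=cv2.INTER_CUBIC))
q=R.from_quat(readout.read_orientation()); 
for th in np.radians([-70,-60,-50,-40,-30,30,40,50,60,70]):
    a=r.ik([p[0],p[1],.15],(q*R.from_euler("y",th)).as_quat()); d=(q*R.from_euler("y",th)).apply([0,0,1])
    print(round(np.degrees(th)),None if a is None else np.round(a,2),np.round(d,2))
E
```

```text
lift t 8.2 tcp [0.6059 0.0967 0.1492] F [-0.1  0.2 -4.5] gap 0.643 g 63.7
-70 None [-0.08 -0.94 -0.34]
-60 [ 0.52  1.03  0.7   2.02 -0.79  2.52] [-0.08 -0.86 -0.5 ]
-50 [ 0.48  0.91  0.59  1.83 -0.7   2.36] [-0.07 -0.76 -0.64]
-40 [ 0.44  0.8   0.49  1.67 -0.59  2.22] [-0.06 -0.64 -0.77]
-30 [ 0.38  0.7   0.4   1.53 -0.46  2.1 ] [-0.05 -0.5  -0.87]
30 [-0.09  0.5   0.07  1.14  0.52  1.57] [ 0.04  0.5  -0.87]
40 [-0.16  0.54  0.05  1.14  0.7   1.47] [ 0.06  0.64 -0.77]
50 [-0.23  0.61  0.05  1.17  0.86  1.36] [ 0.07  0.76 -0.64]
60 [-0.28  0.69  0.07  1.26  1.02  1.21] [ 0.08  0.86 -0.5 ]
70 [-0.31  0.8   0.12  1.43  1.16  0.99] [ 0.08  0.94 -0.34]
```

View pics/lift.png

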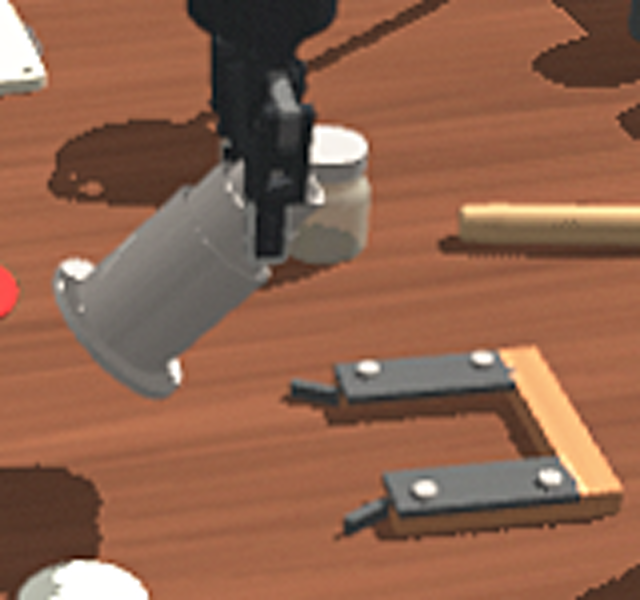

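```bash
python3 - <<'E'
from h import *
from scipy.optimize import least_squares
P=np.load("s2.npy",allow_pickle=True).item(); p0=np.array([.6059,.0967,.1735])
f=lambda q:project(p0+q[1]*np.array([*(-CX*np.sin(q[0])),-np.cos(q[0])]),P)-np.array([118/4+320,330/4+180])
s=least_squares(f,[.8,.1]); print(np.degrees(s.x[0]),s.x[1],s.fun)
# mask IoU fit
g=cv2.cvtColor(P["pixels"],cv2.COLOR_BGR2HSV); m=((g[...,1]<60)&(g[...,2]>75)).astype(np.uint8)
roi=np.zeros_like(m); roi[225:285,325:385]=1; m&=roi
t=np.linspace(0,2*np.pi,40)
def sil(th,h,off):
    ax=np.array([*(CX*np.sin(th)),np.cos(th)]); e1=np.array([*CY,0]); e2=np.cross(ax,e1); o=p0-h*ax+off*e2
    H=np.zeros_like(m)
    for lo,hi,Rr in ((0,.006,.046),(.006,.085,.033)):
        pts=np.array([project(o+ax*z+Rr*(np.cos(a)*e1+np.sin(a)*e2),P) for z in (lo,hi) for a in t])
        cv2.fillConvexPoly(H,np.round(cv2.convexHull(pts.astype(np.float32))*16).astype(np.int32),1,shift=4)
    return H&roi
L=sorted((((s:=sil(th,h,o))&m).sum()/((s|m).sum()),np.degrees(th),h,o) for th in np.radians(np.arange(36,64,2)) for h in np.arange(.08,.125,.005) for o in np.arange(-.012,.013,.004))
print(*[np.round(x,3) for x in L[-6:]],sep="\n")
E
```

```text
42.502140096154314 0.1043325578698183 [0. 0.]
[ 8.69e-01  5.00e+01  1.05e-01 -8.00e-03]
[8.69e-01 4.00e+01 1.05e-01 4.00e-03]
[ 8.71e-01  4.80e+01  1.05e-01 -4.00e-03]
[ 0.875 44.     0.105  0.   ]
[ 0.88  42.     0.105  0.   ]
[ 8.83e-01  4.60e+01  1.05e-01 -4.00e-03]
```

```bash
python3 - <<'E'
from h import *
th=np.radians(44); Q=R.from_quat(quat(YAW-np.pi/2))*R.from_euler("y",th); q=Q.as_quat(); d=Q.apply([0,0,1])
X=-.13
tp=lambda z:np.array(cpt(X,z))+.0245*d
r.move_to(tp(.18),q); stat("tilted"); r.servo_line(tp(.117),v=.08)
for z in np.arange(.115,.095,-.0015):
    r.servo_line(tp(z),v=.03); f=readout.read_contact_force()
    if f[2]>3: break
print(z); stat("touch")
P=optics.read_camera("scene"); a=P["pixels"][180:330,320:480]; cv2.imwrite("pics/set.png",cv2.resize(a,(480,450),interpolation=cv2.INTER_CUBIC))
E
```

```text
tilted t 9.2 tcp [0.6072 0.1037 0.1621] F [-0.  -1.1 -4.4] gap 0.64 g 63.5
0.1105
touch t 11.2 tcp [0.6067 0.1047 0.0941] F [-5.2 -0.8  4.8] gap 0.639 g 64.4
```

View pics/set.png

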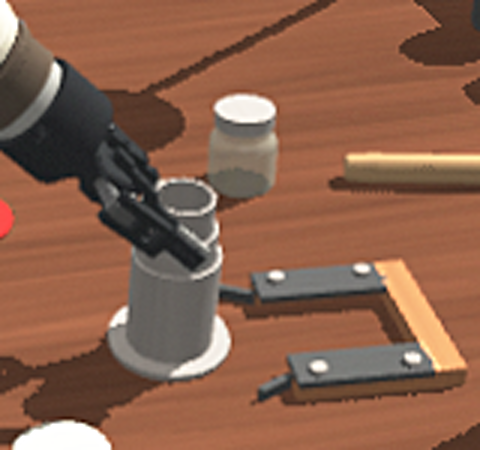

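The crop shows the nest practically upright, with its foot flat near (170,340) and the catch mouth clear to its right. I'll release it and locate it again.

```bash
cat >> h.py <<'E'
def fitcups(P,parts,x0,span=.02,step=.001):
    """upright stack of cylinders (lo,hi,R): best xy by silhouette IoU"""
    g=cv2.cvtColor(P["pixels"],cv2.COLOR_BGR2HSV); t=np.linspace(0,2*np.pi,40)
    def sil(x,y,grow=0):
        H=np.zeros(g.shape[:2],np.uint8)
        for lo,hi,Rr in parts:
            p=np.array([project((x+(Rr+grow)*np.cos(a),y+(Rr+grow)*np.sin(a),z),P) for z in (lo,hi) for a in t])
            cv2.fillConvexPoly(H,np.round(cv2.convexHull(p.astype(np.float32))*16).astype(np.int32),1,shift=4)
        return H
    m=(g[...,1]<60)&(g[...,2]>60)&(sil(*x0,.02)>0)
    b=(0,*x0)
    for st,sp in ((.004,span),(step,.005)):
        c=b; b=max((((s:=sil(x,y)>0)&m).sum()/(s|m).sum(),x,y) for x in np.arange(c[1]-sp,c[1]+sp+1e-6,st) for y in np.arange(c[2]-sp,c[2]+sp+1e-6,st))
    return np.round(b,4)
NEST=((0,.006,.046),(.006,.085,.033),(.085,.109,.028),(.109,.133,.023))
E
python3 - <<'E'
from h import *
Q=R.from_quat(readout.read_orientation()); d=Q.apply([0,0,1]); p=np.array(readout.read_tcp_pos())
r.servo_line(p-[0,0,.0015],v=.03); stat("press")
eoat.gripper_to(1.0); stat("open")
r.servo_line(p-.11*d,v=.15)
r.move_to([.40,-.13,.30],quat(YAW))
P=optics.read_camera("top"); S=optics.read_camera("scene")
np.save("t3.npy",P,allow_pickle=True); np.save("s3.npy",S,allow_pickle=True)
x0=cpt(-.14,0)[:2]; print(x0); print(fitcups(P,NEST,x0),fitcups(S,NEST,x0)); stat()
a=P["pixels"][150:270,185:345]; b=S["pixels"][200:320,320:480]
cv2.imwrite("pics/both.png",np.hstack([cv2.resize(i,(400,300),interpolation=cv2.INTER_CUBIC) for i in (a,b)]))
E
```

```text
press t 11.4 tcp [0.6066 0.1052 0.0941] F [-5.2 -1.5  6.2] gap 0.639 g 64.3
open t 11.9 tcp [0.6071 0.1047 0.0927] F [-1.6 -0.3  0.3] gap 1.002 g 0.0
[np.float64(0.6046454022170079), np.float64(0.07726405745107434)]
[0.9479 0.5946 0.0893] [0.9394 0.5976 0.0893]
 t 14.2 tcp [ 0.4001 -0.1298  0.2991] F [-0.1 -0.4 -0.5] gap 0.999 g 0.0
```

View pics/both.png

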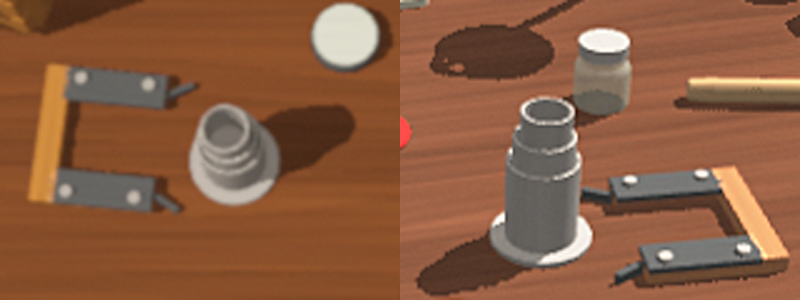

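The nest stands upright at about (0.596, 0.089), roughly 10 mm to the robot's side of the catch's centre line. I'll refine the catch pose with a jaw-mask fit before pushing.

```bash
python3 - <<'E'
from h import *
from scipy.optimize import minimize
for n in ("t3","s3"):
    P=np.load(n+".npy",allow_pickle=True).item(); I=P["pixels"]; g=cv2.cvtColor(I,cv2.COLOR_BGR2HSV)
    S=4
    def quad(q,x1,x2,y1,y2,z):
        c,s=np.cos(q[2]),np.sin(q[2])
        return np.array([project((q[0]+c*a-s*b,q[1]+s*a+c*b,z),P) for a,b in ((x1,y1),(x2,y1),(x2,y2),(x1,y2))])
    u,v=project((*CO,.01),P).astype(int); box=(slice(v-40,v+40),slice(u-50,u+50))
    up=cv2.resize(I[box],None,fx=S,fy=S,interpolation=cv2.INTER_CUBIC); h=cv2.cvtColor(up,cv2.COLOR_BGR2HSV)
    m=((h[...,1]<110)).astype(np.uint8)
    roi=np.zeros_like(m)
    def draw(H,pts): 
        p=(pts-[u-50,v-40]+.5)*S-.5
        cv2.fillConvexPoly(H,np.round(p*16).astype(np.int32),1,shift=4)
    big=[(-.058,.06,31e-3,.078),(-.058,.06,-.078,-.031)]
    for b in big: draw(roi,quad((*CO,YAW),*b,.016))
    m&=roi
    def cost(q):
        H=np.zeros_like(m)
        for s in (1,-1): draw(H,quad(q,-.052,q[3],s*.037,s*.072,.016))
        return 1-((H&m).sum()/((H|m).sum()))
    best=min((minimize(cost,[CO[0]+dx,CO[1],YAW,.05],method="Nelder-Mead",options=dict(initial_simplex=np.array([[CO[0]+dx,CO[1],YAW,.05]]*5)+np.vstack([np.zeros(4),np.diag([.004,.004,.03,.004])]),xatol=1e-5)) for dx in (-.003,0,.003)),key=lambda s:s.fun)
    print(n,np.round(best.x,4),round(best.fun,3))
E
```

```text
t3 [0.6141 0.2163 1.4886 0.0507] 0.069
s3 [0.6204 0.2129 1.5216 0.0548] 0.17
```

```bash
cat >> h.py <<'E'
YAW=1.486; CO=np.array([.616,.2165]); CX=np.array([np.cos(YAW),np.sin(YAW)]); CY=np.array([-CX[1],CX[0]])
Q0=quat(YAW)
if abs((r.ik(cpt(0,.2),Q0) if r.ik(cpt(0,.2),Q0) is not None else [9]*6)[5])>2: Q0=quat(YAW-np.pi)
E
python3 - <<'E'
from h import *
N=(.596,.0892); Z=.085
print(np.round(r.ik(cpt(0,.2),Q0),2))
r.move_to([*N,.22],Q0); r.servo_line([*N,Z],v=.12); eoat.gripper_to(0.0,60); stat("grip")
r.servo_line(cpt(-.138,Z),v=.05); stat("aligned")
P=optics.read_camera("scene"); print(fitcups(P,NEST[:2],cpt(-.138,0)[:2]),cpt(-.138,0))
r.servo_line(cpt(-.10,Z),v=.06); stat("-.10")
for x in (-.07,-.05,-.03,-.015,-.006):
    r.servo_line(cpt(x,Z),v=.06); stat(x)
    f=np.array(readout.read_contact_force())
    if np.linalg.norm(f[:2])>15: print("STOP"); break
E
```

```text
[0.34 0.57 0.41 1.42 0.   0.42]
grip t 17.1 tcp [0.5962 0.0895 0.0862] F [-2.6  0.6  5.6] gap 0.633 g 63.0
aligned t 17.5 tcp [0.6047 0.0805 0.0864] F [-3.3  2.3  6.9] gap 0.632 g 64.8
[0.8784 0.6013 0.081 ] [np.float64(0.6043121254433148), np.float64(0.07899584155980158), 0]
-.10 t 18.3 tcp [0.6084 0.1147 0.0862] F [-0.3 -5.6  6.6] gap 0.637 g 64.8
-0.07 t 18.9 tcp [0.6111 0.1447 0.0862] F [-1.5 -4.3  5.5] gap 0.634 g 64.8
-0.05 t 19.4 tcp [0.6128 0.165  0.0862] F [-1.  -4.   6.5] gap 0.634 g 64.8
-0.03 t 19.9 tcp [0.6145 0.1849 0.0862] F [-0.9 -3.7  5.3] gap 0.633 g 64.8
-0.015 t 20.3 tcp [0.6157 0.2    0.0862] F [-0.7 -3.2  5.3] gap 0.636 g 64.9
-0.006 t 20.6 tcp [0.6165 0.2088 0.0862] F [-1.1 -4.4  5.2] gap 0.635 g 64.9
```

```bash
python3 - <<'E'
from h import *
for x in np.arange(-.004,.010,.0015):
    r.servo_line(cpt(x,.085),v=.03); stat(round(x,4))
    f=np.array(readout.read_contact_force())
    if f[1]<-12: print("STOP"); break
p=np.array(readout.read_tcp_pos())[:2]-CO; print("cx",p@CX,"lat",p@CY)
E
```

```text
-0.004 t 20.9 tcp [0.6166 0.2098 0.0863] F [-0.7 -5.2  6.3] gap 0.634 g 64.9
-0.0025 t 21.1 tcp [0.6167 0.211  0.0863] F [-1.1 -6.6  6.4] gap 0.636 g 65.0
-0.001 t 21.4 tcp [0.6168 0.2124 0.0863] F [-1.2 -6.5  8. ] gap 0.636 g 65.0
0.0005 t 21.6 tcp [0.617  0.2139 0.0863] F [-0.9 -7.1  7.4] gap 0.634 g 65.0
0.002 t 21.9 tcp [0.6171 0.2153 0.0863] F [-0.8 -7.1  6.8] gap 0.638 g 65.0
0.0035 t 22.1 tcp [0.6172 0.2168 0.0863] F [-2.  -5.8  6.8] gap 0.631 g 65.0
0.005 t 22.4 tcp [0.6174 0.2184 0.0863] F [-0.9 -6.6  7.9] gap 0.637 g 65.0
0.0065 t 22.6 tcp [0.6175 0.2198 0.0863] F [-1.2 -7.1  7.1] gap 0.637 g 65.0
0.008 t 22.9 tcp [0.6176 0.2213 0.0863] F [-1.3 -7.1  7.2] gap 0.635 g 65.0
0.0095 t 23.1 tcp [0.6177 0.2221 0.0864] F [-1.3 -9.   8.1] gap 0.635 g 65.1
cx 0.005678259094263829 lat -0.0012385264024645216
```

```bash
python3 - <<'E'
from h import *
for x in np.arange(.011,.018,.0015):
    r.servo_line(cpt(x,.085),v=.03); stat(round(x,4))
    f=np.array(readout.read_contact_force())
    if f[1]<-14: print("STOP"); break
p=np.array(readout.read_tcp_pos())[:2]-CO; print("cx",p@CX,"lat",p@CY)
S=optics.read_camera("scene"); print(fitcups(S,NEST[:2],cpt(0.003,0)[:2]))
E
```

```text
0.011 t 23.4 tcp [0.6179 0.2224 0.0865] F [ -0.9 -11.    8.6] gap 0.635 g 65.2
0.0125 t 23.6 tcp [0.618  0.2228 0.0867] F [ -1.8 -13.7  10.4] gap 0.636 g 65.3
0.014 t 23.9 tcp [0.6181 0.2231 0.0868] F [ -1.9 -15.9  12. ] gap 0.635 g 65.5
STOP
cx 0.0067642080779182975 lat -0.0015585808211652393
[0.7766 0.6253 0.2175]
```

Contact with the back stop is clear: y-force rises to 16 N and the travel stops. Next I pull the small cup.

```bash
python3 - <<'E'
from h import *
p=np.array(readout.read_tcp_pos()); 
r.servo_line([p[0],p[1]-.0005,.086],v=.03); eoat.gripper_to(1.0); stat("open")
x,y=p[0],.2225
r.servo_line([x,y,.110],v=.1); eoat.gripper_to(0.0,60); stat("grip small")
for z in (.115,.125,.140,.158,.175): 
    r.servo_line([x,y,z],v=.06); stat("pull")
S=optics.read_camera("scene"); np.save("s4.npy",S,allow_pickle=True)
for zz in (.175-.110,):
    print("small",fitcups(S,((.063+zz,.100+zz,.023),),(x,y)),"rest",fitcups(S,((.0,.006,.046),(.006,.085,.033),(.085,.109,.028)),(x,y)))
E
```

```text
open t 24.8 tcp [0.6182 0.223  0.0857] F [ 0.2 -0.   1. ] gap 1.002 g 0.0
grip small t 25.6 tcp [0.618  0.2223 0.1098] F [ 0.3 -0.5  0.9] gap 0.518 g 61.6
pull t 25.9 tcp [0.6175 0.222  0.1142] F [-0.9 -2.  -5.1] gap 0.517 g 62.6
pull t 26.2 tcp [0.6181 0.2224 0.1254] F [-1.3 -1.3 -5.1] gap 0.515 g 64.2
pull t 26.6 tcp [0.6191 0.2228 0.1419] F [-1.2 -1.6 -4.2] gap 0.515 g 64.7
pull t 27.0 tcp [0.6197 0.2235 0.1609] F [ 0.7  0.4 -1.5] gap 0.515 g 65.2
pull t 27.5 tcp [0.6186 0.2227 0.1758] F [ 0.1 -0.5 -1.3] gap 0.518 g 65.2
small [0.6248 0.5941 0.2335] rest [0.8257 0.6251 0.2175]
```

```bash
cat >> h.py <<'E'
def place(xy,zc,q=None):
    """lower held cup at xy until contact near TCP z=zc, open, retreat"""
    q=Q0 if q is None else q
    r.move_to([*xy,.22],q); r.servo_line([*xy,zc+.012],v=.12); r.dwell(.15)
    f0=readout.read_contact_force()[2]; stat("above")
    z=zc+.010
    while z>zc-.012:
        r.servo_line([*xy,z],v=.025)
        if readout.read_contact_force()[2]-f0>2.0: break
        z-=.0015
    stat("touch cmd %.4f"%z)
    eoat.gripper_to(1.0); 
E
python3 - <<'E'
from h import *
place(MAT["small"],.051); p=np.array(readout.read_tcp_pos())
r.servo_line([p[0],p[1],.20],v=.2)
S=optics.read_camera("scene"); np.save("s5.npy",S,allow_pickle=True)
print("small",fitcups(S,((.004,.074,.023),),MAT["small"]))
for n in ("small_cup","mid_cup"): print(n,[(round(d["score"],2),np.round(d["location"],3)) for d in spotter.search_frame(n,S)[:2]])
stat()
E
```

```text
above t 31.3 tcp [ 0.536  -0.3678  0.0639] F [ 0.  -0.1 -1.4] gap 0.519 g 65.2
touch cmd 0.0490 t 33.5 tcp [ 0.5359 -0.3677  0.0507] F [-1.1  1.   6.3] gap 0.514 g 66.1
small [ 0.8512  0.5365 -0.3665]
small_cup [(0.59, array([ 0.556, -0.36 ,  0.052]))]
mid_cup [(0.62, array([ 0.741, -0.029,  0.024])), (0.21, array([0.668, 0.217, 0.019]))]
 t 35.1 tcp [ 0.5346 -0.3669  0.1979] F [ 0.6 -0.   0.4] gap 0.999 g 0.0
```

```bash
python3 - <<'E'
from h import *
x,y=.618,.2225
r.move_to([x,y,.16],Q0); r.servo_line([x,y,.086],v=.12); eoat.gripper_to(0.0,80); stat("grip mid")
for z in (.092,.105,.125,.146,.16): 
    r.servo_line([x,y,z],v=.07); stat("pull")
S=optics.read_camera("scene"); np.save("s6.npy",S,allow_pickle=True)
print("large",fitcups(S,((.0,.006,.046),(.006,.085,.033)),(x,y)))
E
```

```text
grip mid t 38.4 tcp [0.6189 0.2221 0.0869] F [ 1.3 -2.2  2.5] gap 0.629 g 84.1
pull t 38.6 tcp [0.6174 0.2225 0.0915] F [ 0.6 -1.  -2.2] gap 0.625 g 89.9
pull t 39.0 tcp [0.6173 0.2222 0.105 ] F [-0.9 -2.1 -7.9] gap 0.631 g 90.9
pull t 39.4 tcp [0.6185 0.2231 0.1272] F [-2.2 -0.7 -7.2] gap 0.628 g 90.8
pull t 39.8 tcp [0.6197 0.2231 0.149 ] F [-0.8 -0.1 -2.4] gap 0.627 g 91.4
pull t 40.2 tcp [0.6186 0.2227 0.1609] F [-0.3  0.8 -1.1] gap 0.631 g 91.4
large [0.801  0.625  0.2165]
```

```bash
python3 - <<'E'
from h import *
r.servo_line([.618,.2225,.19],v=.15)
place(MAT["mid"],.061); p=np.array(readout.read_tcp_pos())
r.servo_line([p[0],p[1],.17],v=.2)
S=optics.read_camera("scene"); np.save("s7.npy",S,allow_pickle=True)
print("mid",fitcups(S,((.004,.084,.028),),MAT["mid"]),"large",fitcups(S,NEST[:2],(.618,.2225))); stat()
E
```

```text
above t 43.5 tcp [ 0.6253 -0.1455  0.074 ] F [ 0.   0.1 -1.2] gap 0.625 g 91.4
touch cmd 0.0575 t 46.0 tcp [ 0.6254 -0.1454  0.059 ] F [-1.   0.2  5. ] gap 0.629 g 92.0
mid [ 0.8613  0.6227 -0.1463] large [0.8407 0.624  0.2175]
 t 47.2 tcp [ 0.6234 -0.145   0.1681] F [-0.3  0.4 -0.1] gap 0.999 g 0.0
```

```bash
python3 - <<'E'
from h import *
g=np.array([.618,.2225])
r.move_to([*g,.14],Q0); r.servo_line([*g,.045],v=.12); eoat.gripper_to(0.0,60); stat("grip large")
m=g-CX*.128
r.servo_line([*(g-CX*.03),.0455],v=.08); stat("out")
r.servo_line([*m,.0455],v=.1); stat("mouth")
r.servo_line([*m,.13],v=.15); stat("lift")
place(MAT["large"],.049); p=np.array(readout.read_tcp_pos())
r.servo_line([p[0],p[1],.20],v=.2)
S=optics.read_camera("scene"); T=optics.read_camera("top")
print("large",fitcups(S,((.004,.010,.046),(.01,.089,.033)),MAT["large"])); 
print("mid",fitcups(S,((.004,.084,.028),),MAT["mid"]),"small",fitcups(S,((.004,.074,.023),),MAT["small"])); stat()
cv2.imwrite("pics/end.png",S["pixels"])
E
```

```text
grip large t 49.8 tcp [0.6189 0.2213 0.047 ] F [-1.9 -4.   5.1] gap 0.764 g 66.2
out t 50.4 tcp [0.6163 0.1915 0.0468] F [-0.6 -0.7  7.1] gap 0.758 g 66.4
mouth t 51.5 tcp [0.6081 0.095  0.0468] F [-0.   2.5  6.4] gap 0.76 g 66.3
lift t 52.2 tcp [0.6059 0.0943 0.1284] F [-0.5  0.4 -2.3] gap 0.761 g 66.7
above t 55.1 tcp [ 0.436  -0.1802  0.0616] F [ 0.1 -0.5 -2.2] gap 0.76 g 66.7
touch cmd 0.0500 t 56.9 tcp [ 0.4357 -0.1801  0.0509] F [-2.1  0.9  4.6] gap 0.762 g 67.4
large [ 0.9033  0.4325 -0.179 ]
mid [ 0.829   0.6227 -0.1463] small [ 0.8305  0.5365 -0.3685]
 t 58.2 tcp [ 0.4346 -0.1796  0.1984] F [-0.6 -0.2 -0.5] gap 0.999 g 0.0
```

View pics/end.png

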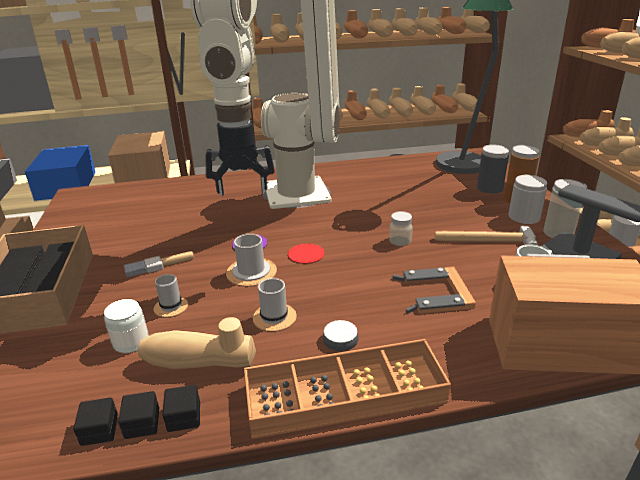

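The final picture shows all three cups upright and wholly on their rounds: small at (169,293), mid at (272,300), large at (249,257). The other things are where they were and the gripper is clear.

```bash
python3 -c "
from h import *
print(r.finish_job())"
```

```text
the job is handed in; nothing more can be done
None
```

I handed the job in at about 58 s with all three cups upright on their own rounds and the bystanders where they were; early on the nest tipped about 45° in the grip while being slid, so I lifted it, set it upright again and regripped it before the catch step.

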